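# Register a seat rail in the drilling jig and set the cam clamp

### The job

The clamp on the drilling jig was left shut with its pad screwed too high, and the seat rail lies loose and askew in front of the fence. Flip the cam lever all the way open, push the rail home flat against the fence and then up to the end stop, screw the adjusting nut down until the pad just meets the rail, and flip the lever fully closed so that the rail is held firmly where you registered it. Leave the other things on the bench where they are.

Things in the scene. Friction and masses are not known exactly. Their poses are not given: they have to be found in the camera images.
- jig: Drilling jig, screwed to the bench: fixed in an episode, place and yaw differ between episodes. Origin at bench height under the centre of the rail when home; z up, x from rail to fence, y along the fence away from the end stop. Aluminium base plate, top 12 mm above the bench, x -85 to +130 mm, y -145 to +165 mm. A cam clamp stands behind the fence at y -70 mm.
- fence_face (a point): Middle of the top edge of the fence's face. The fence is a steel strip along the jig's y, 18 mm thick, its face looking to the jig's -x at x +20 mm, from y -117 to +117 mm, its top 26 mm above the bench (6 mm below the rail's top).
- stop_face (a point): Top edge of the end stop's face: a steel block at the fence's end, its face looking to the jig's +y at y -120 mm, from x -24 to +20 mm, top 26 mm above the bench.
- bush (a point): Top of the steel drill bush over the rail at x 0, y -100 mm of the jig, 52 mm above the bench, on a fixed dark bracket plate 26 mm wide (y -113 to -87 mm) from x -12 to +63 mm, underside 38 mm above the bench; the rail slides under it.
- strap_nose (a point): Top edge of the free end of the clamp's dark steel strap, at x -20, y -70 mm of the jig. Strap 30 mm wide (y), from x -20 to +128 mm, 56 to 70 mm above the bench with the lever closed. It carries nut, spindle and pad at x 0 and rides on a stud at x +90 mm. Opening the lever lets a spring raise strap, nut, spindle and pad evenly, by 3.5 mm when fully open.
- rail: The seat rail: black steel box section 40 x 240 x 20 mm (its x, y, z), 0.3 to 0.6 kg, loose on the jig's smooth plate (slides easily), askew by up to 7 degrees, 18 to 38 mm short of the fence and 12 to 35 mm short of the end stop. Origin at the centre of its underside, 12 mm above the bench; top 32 mm above the bench. Home: origin at x 0, y 0 of the jig, axes parallel to the jig's.
- lever_pivot (a point): Centre of the cam pin, at x +90, y -70 mm of the jig, 86 mm above the bench; fixed in the jig.
- lever (a joint): Angle of the cam lever: 0 closed (its handle slopes up towards the jig's +y, 40 degrees above level), grows as it swings up and over towards -y, 0.87 upright, 1.75 fully open, at its stop (handle slopes up towards the jig's -y). Hinge axis: parallel to the jig's x axis through point lever_pivot. Friction of about 0.12 N m keeps it where it is left.
- lever_ball (a point): Centre of the black ball knob, 22 mm across, at the lever's end, 95 mm from the pin; the steel shank between is 11 mm thick. The ball moves on a circle about the pin in the jig's y-z plane: closed it is at y +3 mm of the jig, 147 mm above the bench; fully open at y -143 mm. The lever is easily pushed over from behind with shut fingertips along that circle.
- nut (a joint): Turn of the adjusting nut in rad, positive clockwise seen from above, starts between -0.6 and +0.6. The nut stays in its place on the strap; clockwise drives the spindle and its pad down, 12 mm a turn (1.91 mm per rad). Friction of about 0.15 N m keeps it where it is left. With the lever fully open the pad meets the rail at about 3.1 rad.
- nut_grip (a point): Point on the vertical axis of the adjusting nut, 28 mm above the top of the strap, 12 mm below the nut's top. The nut is a round knurled steel nut, 34 mm in diameter from 10 to 40 mm above the strap. The spindle, 11 mm thick, stands up to 20 mm above the nut.
- pad: Round rubber pad, 25 mm across, at the foot of the spindle; origin at the centre of its underside. It is spring-backed, 9 N per mm, up to 8 mm. It starts 1.3 to 3.7 mm above the rail's top height with the lever closed. If it just meets the rail with the lever open, closing the lever presses it on with about 30 N.
- screwdriver: Bystander: loose wooden-handled screwdriver, 210 mm long, lying on the bench; leave it.
- tape_roll: Bystander: roll of masking tape, 100 mm across, 36 mm high, flat on the bench; origin at the centre of its underside.
- carton: Bystander: open cardboard box 130 x 200 x 90 mm; origin at the centre of its underside.
- tape_measure: Bystander: tape measure 70 x 40 x 67 mm standing on the bench; origin at the centre of its underside.
Mind the look-alikes: they are no part of the job. There is more than one size of the rail; the one meant has the size given above.

How it is judged (in metres and radians):
On the way, in this order (a step that is already met when the one before it is completed fails the run):
1. the cam lever is flipped fully open (beyond 1.4 rad) (value of joint lever above 1.4 rad), for 0.1 s.
2. with the lever open, the rail is pushed home against fence and end stop (value of joint lever above 1.4 rad and x of rail in the frame of jig between -0.0025 and 0.003 m and y of rail in the frame of jig between -0.003 and 0.0025 m and angle between the y axis of rail and the y axis of jig, either way round below 0.02 rad), for 0.2 s.
3. with the lever open, the nut is screwed down until the pad meets the rail (within 2 mm) (value of joint lever above 1.4 rad and height (world z) of pad below 0.034 m), for 0.1 s.
4. the lever is flipped closed (value of joint lever below 0.15 rad), for 0.1 s.
At the end, for the whole second after the job is handed in: The lever is closed (within 0.15 rad), the pad presses on the rail with 10 to 50 N, and the rail rests at home: within 2.5 mm of fence and end stop and within 0.02 rad of parallel to the fence (value of joint lever below 0.15 rad and contact force between pad and rail between 10 and 50 N and x of rail in the frame of jig between -0.0025 and 0.003 m and y of rail in the frame of jig between -0.003 and 0.0025 m and angle between the y axis of rail and the y axis of jig, either way round below 0.02 rad and linear speed of rail below 0.01 m/s); the robot touches nothing.
It fails at once if a bystander on the bench is moved by more than 30 mm (distance of any of screwdriver, tape_roll, carton, tape_measure from where it was at the start of the episode above 0.03 m).
It also fails if it takes over 72 s, if anything falls off the work surface, if the arm or the gripper's body presses on something with over 40 N, if the wrist force passes 120 N, or if a joint passes its speed limit or range.

### The arm

A 6-joint arm with a two-finger parallel gripper is mounted at the origin on the work surface. World frame = base frame: x ahead of the robot, y to its left, z up, the work surface at z = 0. Lengths are in mm, angles in rad, forces in N, time in s.
With the tool pointing down it reaches from about 275 to 750 mm from the base axis. Payload 10.2 kg.
Tool frame: the origin (TCP) lies between the finger pads; the fingertips stand 8 mm ahead of it and the grasp point (between the pads) lies 11 mm behind it; z points along the fingers, x is the direction in which the jaws open and shut, and the axes are right-handed (so a half turn about z gives the same grasp; the last joint's range is limited). The gripper opens to 85 mm and grips with 20 to 120 N. Pads are 22 mm wide; open, the fingers measure 114 mm over their backs; the gripper's body (76 mm by 85 mm) begins 54 mm behind the grasp point. The pads swing forward as they close: fully open they stand 13 mm farther back than shut.
Start: joints at [-1.465, 0.313, 1.498, -0, 1.331, -0.223], TCP at [169.514, -496.887, 239.294] pointing down, gripper open.
Joint ranges: [-2.94, 2.94], [-0.97, 2.17], [0.19, 2.56], [-1.23, 4.37], [0.02, 3.11], [-2.88, 2.88]. Speed limits (rad/s): [2.39, 2.39, 3.01, 3.14, 3.14, 3.14].

### API

Orientations are given as a unit quaternion [w, x, y, z].
In Python, from rig import sense, eyes, ctrl gives the robot as it stands.
- The arm moves only by the tool move_arm, never from a script. Its argument "rows" is a list that holds one entry, the list of rows, each a list of 5 numbers: the shift along the tool's x, y, z in mm, then the turn about the tool's z in units of 6 degrees (1.0 is 6 degrees), then the gripper command: -1 is shut, 1 is fully open, values between are in proportion. In form: [[[dx, dy, dz, roll, jaw], ...]]. A call has 1 to 12 rows; each row is the pose to reach, as a shift and turn from the pose measured when the call began, along the tool's axes at that moment; what a row does not reach only later rows make up. A row lasts 1/8 s, in which the tool goes at most 62.5 mm and 10.7 degrees, less where a joint would pass 70% of its speed; a pose out of reach is approached as far as the arm can. A call with a gripper value outside its range is refused whole. The fingers move at their own pace and stop on an object; "squeeze" is the grip in N (left out, the last holds). Time passes only in rows, so rows that repeat a pose let the fingers close. It gives the time, the measured TCP pose, the force and the opening at its end, in the units of the state.
- sense(): the state, without advancing time (a new reading comes with each control period).
- eyes.capture(name): name is "scene" or "side" or "wrist"; returns a dict with "color" (420x560x3 uint8, blue, green, red), "vertical_fov" (degrees; the focal length in pixels is half the picture's height over the tangent of half this angle, whatever the lens; pixels are square), "cx", "cy" (the principal point, pixels), "k1" (the pictures are not rectified: a ray, as slopes to the right and down, at radius r is drawn at 1 + k1 r^2 times it, then the intrinsics apply), "xyz" and "attitude" of the camera in the world. Camera axes: x right, y down, z forward; pixel columns grow to the right and rows downward; lengths in mm; the calibration is good to about 2 mm. A picture is of the moment at which its call begins. There is no depth.
- ctrl.finish_job(): hands the job in, once; it reports no verdict.
The state is a dict: "time_s": time; "joints": joint angles; "dq": joint speeds; "tau": joint torques, N m; "eef_pos": TCP position; "ee_rot": TCP orientation; "force": force on the tool from outside, world axes, zero at the start; "wrist_torque": the same for the moment, N m; "grip_width": opening from 0.0 (shut) to 1.0 (fully open).
Only numpy, scipy, OpenCV 4.12 (cv2) and the standard library are available. Lean on these libraries where they do the work, as an engineer would, in place of code of your own. Each camera call takes 0.05 s, during which the arm holds its last target. There are 200 camera calls.

## Working session

There is one attempt and no reset: what is moved stays moved. The work goes in short steps, Python scripts to look and compute and a tool call to move; the robot and the scene stay as the last step left them, time stands still between calls to the robot, and variables do not carry over. Pictures are saved under pics/ and viewed, about 8 in all and at most 12, crops included, and the job is handed in when it is done.

Besides the shell and the picture viewer there is one more tool, called after ">>>" as name(argument=value, ...), one argument or row to a line, values as JSON. move_arm: Moves the arm, as the interface text tells. Its arguments: {"type":"object","properties":{"rows":{"type":"array","items":{"type":"array","items":{"type":"array","items":{"type":"number"}}}},"squeeze":{"type":"number"}},"required":["rows"]}

```bash
mkdir -p pics; ls; cat > h.py <<'E'
import numpy as np, cv2
from rig import sense, eyes, ctrl
from scipy.spatial.transform import Rotation as R
def K(c):
    h,w=c['color'].shape[:2]; f=h/2/np.tan(np.radians(c['vertical_fov'])/2)
    return np.array([[f,0,c['cx']],[0,f,c['cy']],[0,0,1]]),np.array([c['k1'],0,0,0,0.])
def Rm(c):
    a=np.array(c['attitude'],float)
    return R.from_quat(a[[1,2,3,0]]).as_matrix() if a.size==4 else a.reshape(3,3)
def ray(c,uv):
    k,d=K(c); p=cv2.undistortPoints(np.array(uv,float).reshape(-1,1,2),k,d).reshape(-1,2)
    r=np.c_[p,np.ones(len(p))]@Rm(c).T
    return np.array(c['xyz'],float),r
def onz(c,uv,z):
    o,r=ray(c,uv); return o+r*((z-o[2])/r[:,2])[:,None]
def proj(c,P):
    k,d=K(c); q=(np.array(P,float).reshape(-1,3)-np.array(c['xyz']))@Rm(c)
    return cv2.projectPoints(q,np.zeros(3),np.zeros(3),k,d)[0].reshape(-1,2)
def snap(n,f):
    c=eyes.capture(n); cv2.imwrite('pics/'+f,c['color']); import pickle; pickle.dump(c,open('pics/'+f+'.pkl','wb')); return c
def load(f):
    import pickle; return pickle.load(open('pics/'+f+'.pkl','rb'))
def tool(): 
    s=sense(); q=np.array(s['ee_rot'])[[1,2,3,0]]; return np.array(s['eef_pos']),R.from_quat(q).as_matrix(),s
E
python3 - <<'E'
from h import *
for n in('scene','side','wrist'):
    c=snap(n,n+'0.png'); print(n,c['xyz'],c['attitude'],c['vertical_fov'],c['k1'],c['cx'],c['cy'])
a=cv2.imread('pics/scene0.png');
print(sense())
E
```

```text
pics
scene [1216.13552768 -670.2946182   742.09051661] [-0.44693059  0.79956397  0.34527741 -0.20428904] 57.48126737363566 0.023432898400480223 279.7748696083211 212.89920532031246
side [ 149.71276028  797.68812377 1052.20233214] [ 0.06661762 -0.16582059  0.91919892 -0.35091162] 48.994765301442115 -0.13234030095421853 288.99009672122605 217.79208698839105
wrist [ 242.80797968 -472.34469328  373.66252083] [ 0.12335221  0.80394906 -0.57491209 -0.08902941] 59.95968177026198 -0.09766343078148863 285.2346658468271 218.1492809958578
{'time_s': 0.15, 'joints': array([-1.46541574e+00,  3.13323108e-01,  1.49822220e+00, -1.99727997e-05,
        1.33102307e+00, -2.23434344e-01]), 'dq': array([ 6.18835648e-05, -4.20854291e-03, -2.83358662e-03, -1.94080079e-03,
        1.24621413e-03, -5.35877964e-04]), 'tau': array([ 4.14888545e-04, -4.12371075e+01, -2.59796888e+01, -2.15539944e-04,
        3.24378889e-03,  3.97999202e-05]), 'eef_pos': array([ 169.4813906 , -496.70277945,  238.88090078]), 'ee_rot': array([-3.58277419e-04,  8.13303714e-01, -5.81839179e-01, -3.31269450e-04]), 'force': array([ 0.15253333, -0.83987015, -0.91960525]), 'wrist_torque': array([ 0.03322985, -0.03684749,  0.02318619]), 'grip_width': 0.9988996173193536}
```

View pics/scene0.png

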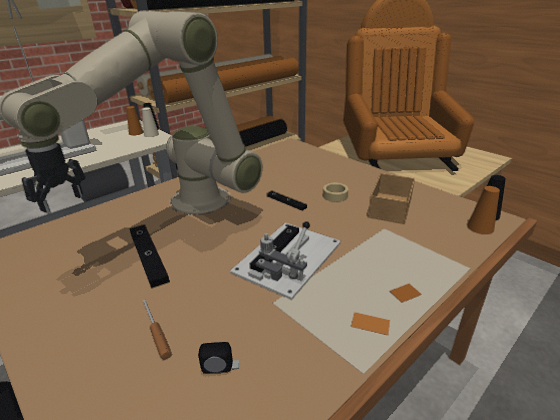

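View pics/side0.png

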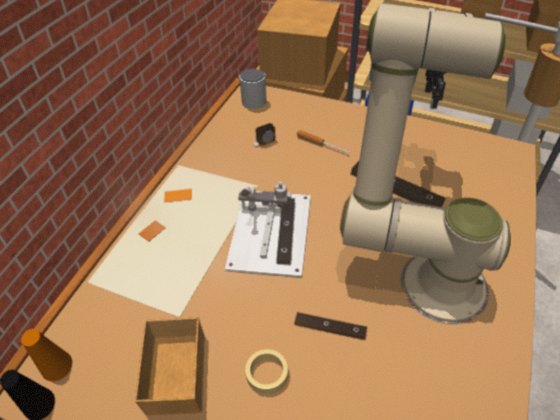

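Rail candidates, in scene pixels: the large black bar on the bench (150,255), the small black bar (287,200), and the bar on the jig plate (275,248). I choose the bar on the jig plate. I'll check it in a close crop of both views.

```bash
python3 - <<'E'
from h import *
a=load('scene0.png');b=load('side0.png')
A=cv2.resize(a['color'][215:300,225:350],None,fx=6,fy=6,interpolation=cv2.INTER_CUBIC)[:, :400*2][:, :750]
B=cv2.resize(b['color'][175:285,215:325],None,fx=5,fy=5,interpolation=cv2.INTER_CUBIC)
A=cv2.resize(a['color'][218:298,228:346],None,fx=4,fy=4,interpolation=cv2.INTER_CUBIC)
B=cv2.resize(B,(320,320)); 
h=max(A.shape[0],320); out=np.zeros((h,A.shape[1]+320,3),np.uint8); out[:A.shape[0],:A.shape[1]]=A; out[:320,A.shape[1]:]=B
cv2.imwrite('pics/c1.png',out); print(out.shape)
for c,r in((a,(228,218,346,298)),(b,(215,175,325,285))):
    im=c['color'].astype(int); m=((im.min(2)>125)&(im.max(2)-im.min(2)<35)).astype(np.uint8)
    M=np.zeros_like(m); M[r[1]:r[3],r[0]:r[2]]=m[r[1]:r[3],r[0]:r[2]]
    n,l,st,_=cv2.connectedComponentsWithStats(M); i=1+st[1:,4].argmax(); print(st[i])
    pts=cv2.findNonZero((l==i).astype(np.uint8)); hull=cv2.convexHull(pts)
    q=cv2.approxPolyDP(hull,6,True).reshape(-1,2); print(q.tolist()); print(onz(c,q,12).round(1).tolist())
E
```

```text
(320, 792, 3)
[ 230  227  110   71 2239]
[[339, 240], [291, 297], [230, 271], [259, 245], [299, 227]]
[[581.6, 162.0, 12.0], [663.0, -136.5, 12.0], [460.1, -190.7, 12.0], [419.8, -45.0, 12.0], [435.3, 123.2, 12.0]]
[ 226  193   84   83 4127]
[[309, 196], [301, 275], [226, 270], [241, 201]]
[[456.4, -181.0, 12.0], [378.7, 112.7, 12.0], [578.5, 169.3, 12.0], [649.5, -86.4, 12.0]]
```

View pics/c1.png

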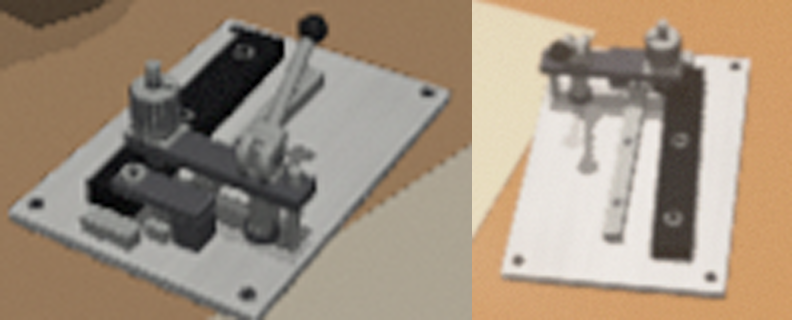

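The crop shows the jig: the black 40×240 rail is on the plate, and the nut, strap and lever are visible. Next I'll work out a wrist viewpoint over the jig.

```bash
cat >> h.py <<'E'
def go(P,yaw=None):
    """world TCP target, yaw deg of tool x -> tool shift and roll units"""
    p,r,s=tool(); y0=np.degrees(np.arctan2(r[1,0],r[0,0])); d=r.T@(np.array(P,float)-p)
    rl=0 if yaw is None else -((yaw-y0+180)%360-180)/6
    return d.round(1).tolist(),round(rl,2)
E
python3 - <<'E'
from h import *
p,r,s=tool(); c=load('wrist0.png'); print(r.round(2))
t=r.T@(np.array(c['xyz'])-p); Rc=r.T@Rm(c); print('cam in tool',t.round(1)); print(Rc.round(3))
a=np.radians(-75); rn=np.array([[np.cos(a),np.sin(a),0],[np.sin(a),-np.cos(a),0],[0,0,-1]])
z=rn@Rc[:,2]; 
for h in (300,340):
    cam=np.array([0,0,h]); T=rn@t
    cz=h-T[2]*-1 if 0 else h+T[2]
    L=(cz-40)/-z[2]; P=np.array([515,-15,40])-L*z-T; P[2]=h; print(P.round(0),go(P,-75), 'cam z',cz)
E
```

```text
[[ 0.32 -0.95 -0.  ]
 [-0.95 -0.32  0.  ]
 [-0.   -0.   -1.  ]]
cam in tool [   0.5  -77.3 -134.8]
[[ 1.     0.    -0.   ]
 [-0.     0.954  0.301]
 [ 0.    -0.301  0.954]]
[561.  -2. 300.] ([-341.6, -529.8, -60.7], np.float64(0.64)) cam z 434.76691111516243
[573.   1. 340.] ([-340.8, -542.4, -100.7], np.float64(0.64)) cam z 474.76691111516243
```

>>> move_arm(
  rows=[
    [[-340,-540,-100,0.6,-1],[-340,-540,-100,0.6,-1],[-340,-540,-100,0.6,-1],[-340,-540,-100,0.6,-1],[-340,-540,-100,0.6,-1],[-340,-540,-100,0.6,-1],[-340,-540,-100,0.6,-1],[-340,-540,-100,0.6,-1],[-340,-540,-100,0.6,-1],[-340,-540,-100,0.6,-1],[-340,-540,-100,0.6,-1],[-340,-540,-100,0.6,-1]],
  ],
)

```text
time_s: 1.65
eef_pos: [571.1, 0.4, 338.7]
ee_rot: [-0.0, 0.795, -0.606, -0.001]
force: [0.1, -0.6, 0.0]
grip_width: -0.0
```

```bash
python3 - <<'E'
from h import *
c=snap('wrist','w1.png'); print(sense()['eef_pos'],sense()['joints'].round(2))
E
```

```text
[570.64825648  -0.65044304 338.76527332] [-0.21  0.37  1.16  0.    1.61  1.1 ]
```

View pics/w1.png

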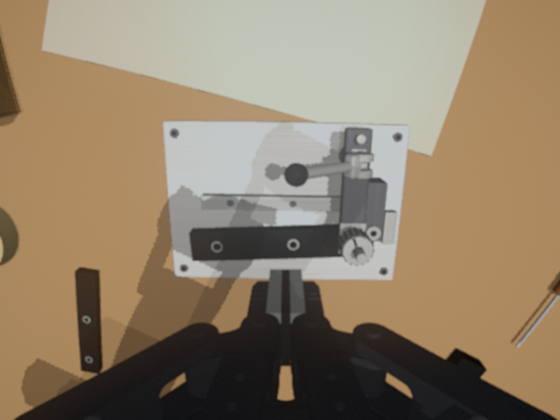

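The view shows the plate corners at about (164,122), (407,125), (394,280) and (175,279). The rail's left end is at (192,230)–(194,260), the lever ball at (296,174) and the nut at (357,247).

```bash
python3 - <<'E'
from h import *
c=load('w1.png'); im=c['color'].astype(int)
m=((im.min(2)>110)&(im.max(2)-im.min(2)<30)).astype(np.uint8); m[:110]=0;m[300:]=0;m[:,:150]=0;m[:,420:]=0
hull=cv2.convexHull(cv2.findNonZero(cv2.morphologyEx(m,cv2.MORPH_OPEN,np.ones((5,5)))))
q=cv2.approxPolyDP(hull,6,True).reshape(-1,2).astype(float); print(q.tolist())
W=onz(c,q,12)[:,:2]; print(W.round(1).tolist())
J=np.array([[130,165],[130,-145],[-85,-145],[-85,165.]])
ini=np.array([[164,122],[407,125],[394,280],[175,279]])
idx=[np.argmin(((q-i)**2).sum(1)) for i in ini]; W=W[idx]
jc,wc=J.mean(0),W.mean(0); A=(J-jc)@np.array([1,1j]); B=(W-wc)@np.array([1,1j])
s=(B*A.conj()).sum()/(abs(A)**2).sum(); yaw=np.angle(s); Rj=np.array([[np.cos(yaw),-np.sin(yaw)],[np.sin(yaw),np.cos(yaw)]])
o=wc-Rj@jc; print('yaw',np.degrees(yaw),'scale',abs(s),'o',o, 'res',((W-o)@Rj-J).round(1).tolist())
np.savez('jig.npz',o=o,yaw=yaw)
# rail: dark blob at z=32
d=(im.max(2)<60).astype(np.uint8); M=np.zeros_like(d); M[222:264,185:338]=d[222:264,185:338]
k=cv2.minAreaRect(cv2.findNonZero(M)); print(k)
# top/bottom edges per column -> jig
top=[];bot=[]
for u in range(200,332,4):
    v=np.where(M[:,u])[0]; 
    if len(v): top.append((u,v.min()-.5)); bot.append((u,v.max()+.5))
for e in(top,bot):
    X=(onz(c,e,32)[:,:2]-o)@Rj; f=np.polyfit(X[:,1],X[:,0],1); print('edge x at y0',f[1].round(1),'slope deg',np.degrees(f[0]).round(2), abs(X[:,0]-np.polyval(f,X[:,1])).max().round(1))
u=np.where(M[235:255].any(0))[0].min(); print('end',((onz(c,[[u-.5,245]],32)[:,:2]-o)@Rj).round(1))
for n,P,z in(('ball',(90,3),147),('nut',(0,-70),110),('strapnose',(-20,-70),70),('bush',(0,-100),52),('fence',(20,0),26)):
    w=o+Rj@np.array(P); print(n,proj(c,[[*w,z]]).round(1))
E
```

```text
[[419.0, 110.0], [419.0, 150.0], [391.0, 279.0], [175.0, 275.0], [163.0, 121.0]]
[[684.8, -140.5], [638.2, -158.1], [457.5, -186.6], [382.1, 110.4], [587.1, 163.0]]
yaw 15.019949762799715 scale 1.0152018034111117 o [508.74204612 -28.93646297] res [[-4.5, 0.1], [11.1, -8.4], [-5.3, 6.0], [-1.2, 2.4]]
((264.34661865234375, 242.22555541992188), (30.795866012573242, 146.39047241210938), 88.05851745605469)
edge x at y0 -5.4 slope deg -1.92 1.4
edge x at y0 -47.4 slope deg -2.55 1.0
end [[-32.2 135.8]]
ball [[295.3 167.5]]
nut [[360.9 245.4]]
strapnose [[353.2 248.5]]
bush [[375.9 228. ]]
fence [[294.5 206. ]]
```

```bash
cat >> h.py <<'E'
def jig():
    d=np.load('jig.npz'); y=float(d['yaw']); return d['o'],np.array([[np.cos(y),-np.sin(y)],[np.sin(y),np.cos(y)]])
def j2w(x,y):
    o,r=jig(); return o+r@np.array([x,y])
def toj(c,uv,z):
    o,r=jig(); return (onz(c,uv,z)[:,:2]-o)@r
E
python3 - <<'E'
from h import *
from scipy.optimize import least_squares
c=load('w1.png'); im=c['color'].astype(float)
g=im[:,:,0]  # blue: wood low, plate high
def edge(line,vert):
    out=[]
    for t in line:
        if vert: u0,lo,hi=t; p=g[lo:hi,u0]
        else: u0,lo,hi=t; p=g[u0,lo:hi]
        k=np.argmax(abs(np.diff(cv2.GaussianBlur(p.reshape(-1,1),(1,5),0).ravel()))); x=lo+k+.5
        out.append((u0,x) if vert else (x,u0))
    return np.array(out)
E={'x130':edge([(u,114,130) for u in range(180,290,5)],1),'x-85':edge([(u,270,290) for u in list(range(190,262,4))+list(range(325,380,4))],1),
 'y165':edge([(v,155,185) for v in range(130,270,6)],0),'y-145':edge([(v,385,415) for v in range(160,270,6)],0)}
W={k:onz(c,v,12)[:,:2] for k,v in E.items()}
T={'x130':(0,130),'x-85':(0,-85),'y165':(1,165),'y-145':(1,-145)}
def f(p):
    r=np.array([[np.cos(p[2]),-np.sin(p[2])],[np.sin(p[2]),np.cos(p[2])]])
    return np.concatenate([((W[k]-p[:2])@r)[:,a]-v for k,(a,v) in T.items()])
s=least_squares(f,[505,-27,.262],loss='soft_l1'); print(s.x,np.degrees(s.x[2]))
i=0
for k in T: n=len(W[k]); print(k,np.median(s.fun[i:i+n]).round(2),abs(s.fun[i:i+n]).max().round(1)); i+=n
np.savez('jig.npz',o=s.x[:2],yaw=s.x[2])
for n,P,z in(('ball',(90,3),147),('nut',(0,-70),110),('bush',(0,-100),52),('fence',(20,0),26)):
    print(n,proj(c,[[*j2w(*P),z]]).round(1))
d=im.max(2)<60
for nm,fn,rg in(('top',min,-.5),('bot',max,.5)):
    e=[(u,fn(np.where(d[222:264,u])[0])+222+rg) for u in range(200,332,4)]
    X=toj(c,e,32); q=np.polyfit(X[:,1],X[:,0],1); print(nm,q[1].round(1),np.degrees(q[0]).round(2))
print('end',toj(c,[[189.5,231],[192.5,260]],32).round(1))
b=np.argwhere(d[160:190,280:312])[:,::-1].mean(0)+[280,160]; print('ball',b)
E
```

```text
[ 5.02936391e+02 -2.76978255e+01  2.52939485e-01] 14.492364983517726
x130 -0.13 0.8
x-85 0.1 1.1
y165 -0.24 9.9
y-145 0.46 1.1
ball [[293.1 173.2]]
nut [[358.  250.5]]
bush [[373.3 232.7]]
fence [[292.5 210. ]]
top -0.2 -2.45
bot -42.2 -3.08
end [[ -8.6 132.9]
 [-49.6 131.7]]
ball [nan nan]<stdin>:31: RuntimeWarning: Mean of empty slice.
  ret = um.true_divide(
```

```bash
python3 - <<'E'
from h import *
print(go([*j2w(90,48),200],-75.5), go([*j2w(90,48),138],-75.5))
E
```

```text
([-38.4, -18.3, 138.8], np.float64(0.13)) ([-38.3, -18.4, 200.8], np.float64(0.13))
```

>>> move_arm(
  rows=[
    [[-38,-18,60,0.13,-1],[-38,-18,120,0.13,-1],[-38,-18,170,0.13,-1],[-38,-18,201,0.13,-1],[-38,-18,201,0.13,-1]],
  ],
)

```text
time_s: 2.33
eef_pos: [576.3, 39.9, 136.1]
ee_rot: [0.001, 0.79, -0.613, -0.003]
force: [-0.3, -0.1, 0.4]
grip_width: 0.002
```

```bash
python3 - <<'E'
from h import *
p,r,s=tool(); o,rj=jig(); print((p[:2]-o)@rj,p)
for y,t in((3.5,155),(-27,168),(-44,173),(-61,180),(-85,177),(-111,167),(-126,157)): print(go([*j2w(90,y),t+8],-75.5))
E
```

```text
[87.93653252 47.10920762] [576.2857451   39.91861841 136.1335705 ]
([43.5, -2.0, -27.0], np.float64(-0.01))
([74.0, -2.0, -40.1], np.float64(-0.01))
([91.0, -2.0, -45.1], np.float64(-0.01))
([108.0, -1.9, -52.2], np.float64(-0.01))
([132.0, -2.0, -49.2], np.float64(-0.01))
([158.0, -2.1, -39.3], np.float64(-0.01))
([173.0, -2.1, -29.4], np.float64(-0.01))
```

>>> move_arm(
  rows=[
    [[20,-2,-7,0,-1],[43,-2,-27,0,-1],[60,-2,-34,0,-1],[74,-2,-40,0,-1],[91,-2,-45,0,-1],[108,-2,-52,0,-1],[120,-2,-51,0,-1],[132,-2,-49,0,-1],[145,-2,-45,0,-1],[158,-2,-39,0,-1],[173,-2,-29,0,-1],[173,-2,-29,0,-1]],
  ],
)

```text
time_s: 3.82
eef_pos: [621.1, -128.2, 163.0]
ee_rot: [0.002, 0.79, -0.613, -0.004]
force: [0.2, 0.5, -0.5]
grip_width: 0.003
```

```bash
python3 - <<'E'
from h import *
p,r,s=tool(); o,rj=jig(); print((p[:2]-o)@rj,p,s['force'])
c=snap('side','s1.png'); a=snap('scene','k1.png')
A=cv2.resize(a['color'][190:300,220:350],None,fx=3,fy=3,interpolation=cv2.INTER_CUBIC)
B=cv2.resize(c['color'][145:255,215:345],None,fx=3,fy=3,interpolation=cv2.INTER_CUBIC)
cv2.imwrite('pics/c2.png',np.hstack([A,B]))
for q in (a,c): print(proj(q,[[*j2w(90,-143),147]]).round(0), proj(q,[[*j2w(90,-70),181]]).round(0))
E
```

```text
[  89.26159262 -126.91037466] [ 621.11721588 -128.23223656  163.00523089] [ 0.23412868  0.49936567 -0.46290562]
[[279. 252.]] [[293. 228.]]
[[252. 159.]] [[248. 166.]]
```

View pics/c2.png

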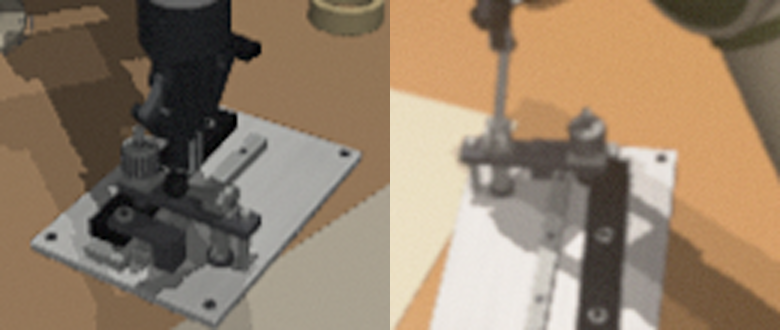

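The ball is at scene pixel (279,251), and fully open predicts (279,252), so the lever is open. Next I retreat and go in front of the rail with the jaws open along the fence.

```bash
python3 - <<'E'
from h import *
for P in((89,-127,230),(-78,25,230),(-78,25,60),(-78,25,14)): print(go([*j2w(*P[:2]),P[2]],-75.5))
E
```

```text
([0.8, 1.2, -65.6], np.float64(-0.02))
([-151.0, 168.4, -64.3], np.float64(-0.02))
([-150.5, 167.4, 105.7], np.float64(-0.02))
([-150.3, 167.2, 151.7], np.float64(-0.02))
```

>>> move_arm(
  rows=[
    [[0,0,-40,0,-1],[0,0,-65,0,-1],[-45,50,-65,0,-1],[-90,100,-65,0,0],[-135,150,-65,0,1],[-151,168,-65,0,1],[-151,168,-20,0,1],[-151,168,40,0,1],[-150,167,95,0,1],[-150,167,135,0,1],[-150,167,151,0,1],[-150,167,151,0,1]],
  ],
)

```text
time_s: 5.42
eef_pos: [421.1, -23.0, 14.3]
ee_rot: [0.002, 0.79, -0.613, -0.003]
force: [0.4, -0.0, 1.0]
grip_width: 0.999
```

```bash
python3 - <<'E'
from h import *
p,r,s=tool(); o,rj=jig(); print((p[:2]-o)@rj,p,s['force'],s['grip_width'])
for P in((-50,25,14),(-31,25,14)): print(go([*j2w(*P[:2]),P[2]],-75.5))
E
```

```text
[-78.05330698  25.04490282] [421.09915102 -22.9827439   14.34877235] [ 0.43983907 -0.02777114  0.97670084] 0.9988708687995954
([0.0, -28.1, 0.2], np.float64(-0.01))
([-0.0, -47.1, 0.0], np.float64(-0.01))
```

>>> move_arm(
  rows=[
    [[0,-8,0,0,1],[0,-14,0,0,1],[0,-18,0,0,1],[0,-22,0,0,1],[0,-26,0,0,1],[0,-30,0,0,1],[0,-34,0,0,1],[0,-37,0,0,1],[0,-40,0,0,1],[0,-43,0,0,1],[0,-45,0,0,1],[0,-45,0,0,1]],
  ],
)

```text
time_s: 6.92
eef_pos: [464.9, -11.7, 14.1]
ee_rot: [0.001, 0.79, -0.613, -0.003]
force: [0.2, 0.8, -0.1]
grip_width: 1.001
```

```bash
python3 - <<'E'
from h import *
p,r,s=tool(); o,rj=jig(); print((p[:2]-o)@rj,p,s['force'],s['wrist_torque'])
E
```

```text
[-32.82463086  24.96917243] [464.90764733 -11.73754363  14.05076312] [ 0.18909762  0.81128723 -0.0505182 ] [-0.01754906  0.06011396 -0.01772027]
```

No fence contact yet. I'll keep pushing in small steps.

>>> move_arm(
  rows=[
    [[0,-1,0,0,1],[0,-2,0,0,1],[0,-2,0,0,1]],
  ],
)

```text
time_s: 7.3
eef_pos: [465.7, -11.3, 13.8]
ee_rot: [0.002, 0.79, -0.613, -0.005]
force: [-8.0, -3.8, 3.8]
grip_width: 0.999
```

>>> move_arm(
  rows=[
    [[0,-1,0,0,1],[0,-2,0,0,1],[0,-2,0,0,1]],
  ],
)

```text
time_s: 7.68
eef_pos: [465.6, -11.0, 13.4]
ee_rot: [0.004, 0.79, -0.613, -0.007]
force: [-11.9, -5.8, 5.5]
grip_width: 0.998
```

```bash
python3 - <<'E'
from h import *
p,r,s=tool(); o,rj=jig(); print((p[:2]-o)@rj,p,s['force'],s['wrist_torque'])
snap('wrist','w2.png')
E
```

```text
[-31.96593956  25.5298855 ] [465.59869693 -10.97978355  13.42167878] [-11.91504732  -5.78291728   5.48743551] [-0.92946297  1.66910655 -0.25033133]
```

View pics/w2.png

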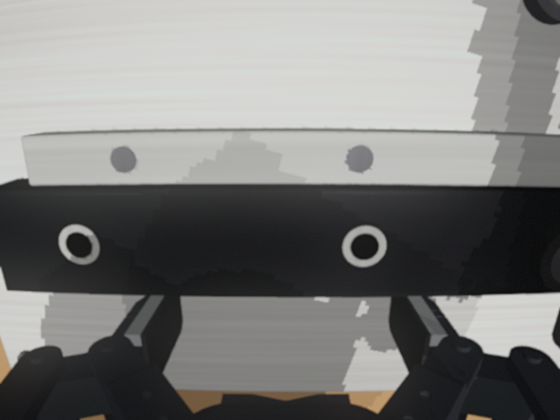

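The rail lies flat against the fence, its edge parallel to the fence edge at rows 185–188, with a steady 13 N push. Next I back off and go to its +y end.

```bash
python3 - <<'E'
from h import *
for P in((-50,25,14),(-50,25,110),(0,165,110),(0,165,28)): print(go([*j2w(*P[:2]),P[2]],-75.5))
c=load('w2.png'); im=c['color'].max(2); print([ (v,int(np.argmax(im[v,:60]<60))) for v in(200,230,260,280)])
print(toj(c,[[1,230],[3,260],[6,285]],32))
E
```

```text
([0.6, 18.0, -0.3], np.float64(-0.01))
([-0.0, 19.4, -96.3], np.float64(-0.01))
([-140.1, -30.4, -96.2], np.float64(-0.01))
([-139.6, -31.6, -14.2], np.float64(-0.01))
[(200, 0), (230, 0), (260, 0), (280, 6)]
[[  4.43988508 128.37233473]
 [ -7.57170344 130.86949079]
 [-18.1894159  132.63536194]]
```

>>> move_arm(
  rows=[
    [[0,18,0,0,1],[0,19,-40,0,1],[0,19,-96,0,0],[-45,5,-96,0,-1],[-95,-15,-96,0,-1],[-140,-31,-96,0,-1],[-140,-31,-70,0,-1],[-140,-31,-40,0,-1],[-140,-31,-14,0,-1],[-140,-31,-14,0,-1]],
  ],
)

```text
time_s: 8.98
eef_pos: [460.1, 132.3, 26.7]
ee_rot: [0.005, 0.79, -0.613, -0.008]
force: [0.9, -0.2, -0.2]
grip_width: -0.003
```

```bash
python3 - <<'E'
from h import *
p,r,s=tool(); o,rj=jig(); print((p[:2]-o)@rj,p,s['force'],s['wrist_torque'])
print(go([*j2w(0,135),28],-75.5))
E
```

```text
[ -1.42032766 165.60330904] [460.11886496 132.28071285  26.72276629] [ 0.85498651 -0.20331703 -0.21757504] [-0.02594096  0.00304476  0.02285263]
([30.6, -1.4, -1.5], np.float64(-0.01))
```

>>> move_arm(
  rows=[
    [[8,-1,-1,0,-1],[13,-1,-1,0,-1],[18,-1,-1,0,-1],[21,-1,-1,0,-1],[24,-1,-1,0,-1],[27,-1,-1,0,-1],[29,-1,-1,0,-1],[31,-1,-1,0,-1],[31,-1,-1,0,-1]],
  ],
)

```text
time_s: 10.1
eef_pos: [468.8, 102.3, 27.4]
ee_rot: [0.005, 0.79, -0.613, -0.008]
force: [0.3, 0.1, 0.1]
grip_width: -0.004
```

```bash
python3 - <<'E'
from h import *
p,r,s=tool(); o,rj=jig(); print((p[:2]-o)@rj,p,s['force'],s['wrist_torque'])
E
```

```text
[ -0.47300067 134.41659645] [468.84055466 102.3233999   27.44383458] [0.34233401 0.09750204 0.06112697] [ 0.0281118   0.03626097 -0.01187536]
```

Still free. I'll continue in small steps and stop on contact.

>>> move_arm(
  rows=[
    [[1.5,0,0,0,-1],[3,0,0,0,-1],[3,0,0,0,-1]],
  ],
)

```text
time_s: 10.48
eef_pos: [468.8, 101.5, 27.4]
ee_rot: [0.004, 0.79, -0.613, -0.01]
force: [-2.0, 17.4, 2.8]
grip_width: -0.001
```

>>> move_arm(
  rows=[
    [[1.5,0,0,0,-1],[3,0,0,0,-1],[3,0,0,0,-1]],
  ],
)

```text
time_s: 10.85
eef_pos: [468.6, 101.3, 27.4]
ee_rot: [0.003, 0.79, -0.613, -0.012]
force: [-3.3, 22.6, 4.3]
grip_width: -0.001
```

>>> move_arm(
  rows=[
    [[1.5,0,0,0,-1],[3,0,0,0,-1],[3,0,0,0,-1]],
  ],
)

```text
time_s: 11.22
eef_pos: [468.4, 101.2, 27.5]
ee_rot: [0.001, 0.789, -0.614, -0.014]
force: [-3.1, 24.4, 5.7]
grip_width: -0.001
```

The rail is on the stop with a steady 24 N. I'll back off and look from above.

```bash
python3 - <<'E'
from h import *
p,r,s=tool()
for P in((p[0]-2,p[1]+12,29),(470,112,150),(530,20,260)): print(go(P,-75.5))
E
```

```text
([-12.2, -1.0, -1.3], np.float64(-0.04))
([-12.5, -1.9, -122.4], np.float64(-0.04))
([89.2, -35.3, -235.1], np.float64(-0.04))
```

>>> move_arm(
  rows=[
    [[-12,-1,-1,0,-1],[-12,-2,-60,0,-1],[-12,-2,-122,0,-1],[40,-18,-180,0,-1],[89,-35,-235,0,-1],[89,-35,-235,0,-1],[89,-35,-235,0,-1]],
  ],
)

```text
time_s: 12.1
eef_pos: [530.3, 19.2, 260.7]
ee_rot: [0.001, 0.789, -0.614, -0.012]
force: [0.8, 0.2, -0.6]
grip_width: 0.002
```

```bash
python3 - <<'E'
from h import *
c=snap('wrist','w3.png'); print(sense()['eef_pos'])
o,rj=jig()
for P in((-20,120,32),(20,120,32),(-20,-120,32),(20,-117,26),(20,117,26),(38,117,26),(0,-70,113.5)): print(P,proj(c,[[*j2w(*P[:2]),P[2]]]).round(1))
E
```

```text
[529.42188512  20.17868901 259.39852627]
(-20, 120, 32) [[213.2 233. ]]
(20, 120, 32) [[210.6 196.9]]
(-20, -120, 32) [[436.7 233.1]]
(20, -117, 26) [[436.5 195.6]]
(20, 117, 26) [[214.6 195.4]]
(38, 117, 26) [[213.5 178.6]]
(0, -70, 113.5) [[417.5 245.4]]
```

View pics/w3.png

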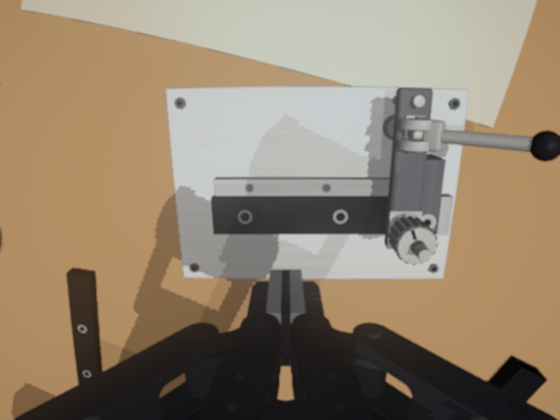

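The rail sits flush, with its end edge at column 212 against a predicted 211–213 and its edge parallel to the fence. The nut top is at about (416,243). I'll go above the nut, winding joint 6 back for one long clockwise turn.

```bash
python3 - <<'E'
from h import *
c=load('w3.png'); g=cv2.cvtColor(c['color'],cv2.COLOR_BGR2GRAY)
e=[];
for u in range(220,380,5):
    col=g[222:245,u].astype(int); e.append((u,222+np.argmax(np.diff(col))+.5))
X=toj(c,e,32); f=np.polyfit(X[:,1],X[:,0],1); print('rail -x edge',f[1],'slope',f[0])
print('end',toj(c,[[212,215]],32),'nut top obs',toj(c,[[416,244]],113.5))
print(sense()['joints'].round(2)); print(go([*j2w(0,-70),190],None),go([*j2w(0,-70),190],80))
E
```

```text
rail -x edge -20.381208201812377 slope -0.001473156415029274
end [[  0.24565386 119.86540273]] nut top obs [[  1.2774284  -68.60415653]]
[-0.19  0.32  1.43  0.01  1.41  1.13]
([111.3, 35.8, 67.9], 0) ([111.3, 35.8, 67.9], np.float64(-25.96))
```

>>> move_arm(
  rows=[
    [[30,10,15,-1.7,-1],[60,20,35,-3.4,-1],[90,30,55,-5.1,-1],[111,36,68,-6.8,0],[111,36,68,-8.5,1],[111,36,68,-10.2,1],[111,36,68,-11.9,1],[111,36,68,-13.6,1],[111,36,68,-15.3,1],[111,36,68,-17,1],[111,36,68,-18.7,1],[111,36,68,-20.4,1]],
  ],
)

```text
time_s: 13.65
eef_pos: [519.3, -93.7, 188.4]
ee_rot: [-0.012, 0.917, 0.399, -0.009]
force: [-0.5, 0.9, 1.1]
grip_width: 1.003
```

```bash
python3 - <<'E'
from h import *
print(sense()['joints'].round(2)); print(go([*j2w(0.3,-69.5),130],80),go([*j2w(0.3,-69.5),91],80))
E
```

```text
[-0.4   0.38  1.54  0.    1.25 -1.23]
([0.4, 3.6, 58.4], np.float64(-5.49)) ([0.7, 4.7, 97.3], np.float64(-5.49))
```

>>> move_arm(
  rows=[
    [[0,2,20,-1.7,1],[0,4,40,-3.4,1],[0,4,58,-5.1,1],[0,4,70,-5.5,1],[1,5,85,-5.5,1],[1,5,97,-5.5,1],[1,5,97,-5.5,1]],
  ],
)

```text
time_s: 14.52
eef_pos: [520.5, -94.4, 90.3]
ee_rot: [-0.015, 0.766, 0.643, -0.005]
force: [0.4, 0.5, 0.0]
grip_width: 1.003
```

```bash
python3 - <<'E'
from h import *
p,r,s=tool(); o,rj=jig(); print((p[:2]-o)@rj,p,s['force'],s['joints'].round(2)); c=snap('wrist','w4.png')
print(r.round(3))
E
```

```text
[  0.29115367 -68.96531708] [520.47691961 -94.39587342  90.26983229] [0.43917264 0.45401138 0.04024778] [-0.4   0.5   1.64  0.    1.03 -1.8 ]
[[ 0.173  0.984 -0.028]
 [ 0.985 -0.173  0.017]
 [ 0.012 -0.031 -0.999]]
```

View pics/w4.png

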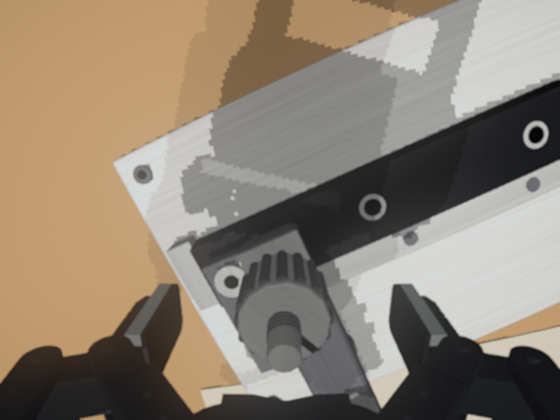

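The nut at (284,315) is centred between the fingers at (165) and (405). I'll close on it.

>>> move_arm(
  rows=[
    [[0,0,0,0,0],[0,0,0,0,-1],[0,0,0,0,-1],[0,0,0,0,-1],[0,0,0,0,-1]],
  ],
  squeeze=40,
)

```text
time_s: 15.2
eef_pos: [521.0, -95.3, 91.6]
ee_rot: [-0.014, 0.766, 0.643, -0.005]
force: [-2.8, -4.0, 5.0]
grip_width: 0.389
```

>>> move_arm(
  rows=[
    [[0,0,0,1,-1],[0,0,0,2,-1],[0,0,0,3,-1],[0,0,0,4,-1],[0,0,0,5,-1],[0,0,0,5,-1]],
  ],
)

```text
time_s: 15.95
eef_pos: [520.7, -96.0, 91.7]
ee_rot: [-0.012, 0.906, 0.422, -0.009]
force: [-4.5, -7.1, 1.7]
grip_width: 0.386
```

```bash
python3 - <<'E'
from h import *
p,r,s=tool(); o,rj=jig(); print((p[:2]-o)@rj,p,s['force'],s['wrist_torque'],s['joints'].round(2), s['grip_width'],go(p,None)); snap('wrist','w5.png')
E
```

```text
[  0.13867645 -70.56625721] [520.72993092 -95.98403081  91.66009048] [-4.54955196 -7.05158448  1.74457254] [-0.51872231  0.27988207 -0.11196254] [-0.4   0.5   1.64  0.    1.03 -1.28] 0.38631353974804283 ([0.0, 0.0, 0.0], 0)
```

>>> move_arm(
  rows=[
    [[0,0,0,1.2,-1],[0,0,0,2.4,-1],[0,0,0,3.6,-1],[0,0,0,4.8,-1],[0,0,0,6,-1],[0,0,0,7.2,-1],[0,0,0,8.4,-1],[0,0,0,9.6,-1],[0,0,0,10.8,-1],[0,0,0,12,-1],[0,0,0,12.3,-1],[0,0,0,12.3,-1]],
  ],
)

```text
time_s: 17.5
eef_pos: [518.6, -96.8, 91.2]
ee_rot: [-0.003, 0.978, -0.206, -0.017]
force: [-16.5, -7.6, 4.4]
grip_width: 0.39
```

```bash
python3 - <<'E'
from h import *
p,r,s=tool(); o,rj=jig(); print((p[:2]-o)@rj,p,s['force'],s['wrist_torque'],s['joints'].round(2), s['grip_width']); snap('wrist','w6.png')
E
```

```text
[ -2.11438201 -70.78093446] [518.60228572 -96.75570735  91.21741491] [-16.45224429  -7.61370594   4.40612983] [-1.52088021  1.4800678   0.04744393] [-0.41  0.5   1.64 -0.    1.03  0.01] 0.38989071606899506
```

The lateral load has grown to 18 N, so I'll release slightly, recentre and regrip.

>>> move_arm(
  rows=[
    [[0,0,0,0,0.5],[0,0,0,0,0.5]],
  ],
)

```text
time_s: 17.8
eef_pos: [518.8, -96.6, 91.2]
ee_rot: [-0.003, 0.978, -0.206, -0.017]
force: [0.0, -0.3, 0.8]
grip_width: 0.75
```

```bash
python3 - <<'E'
from h import *
p,r,s=tool(); o,rj=jig(); print((p[:2]-o)@rj,p,s['force'],s['grip_width'],go([*j2w(0,-70),91]))
a=load('w4.png');b=snap('wrist','w7.png')
cv2.imwrite('pics/c3.png',np.hstack([cv2.resize(x['color'][210:400,190:390],None,fx=2,fy=2) for x in(a,b)]))
E
```

```text
[ -1.93107001 -70.67069769] [518.75217806 -96.6031042   91.15872616] [ 0.02109269 -0.26898268  0.76984035] 0.7504255150091605 ([1.1, -1.7, 0.1], 0)
```

View pics/c3.png

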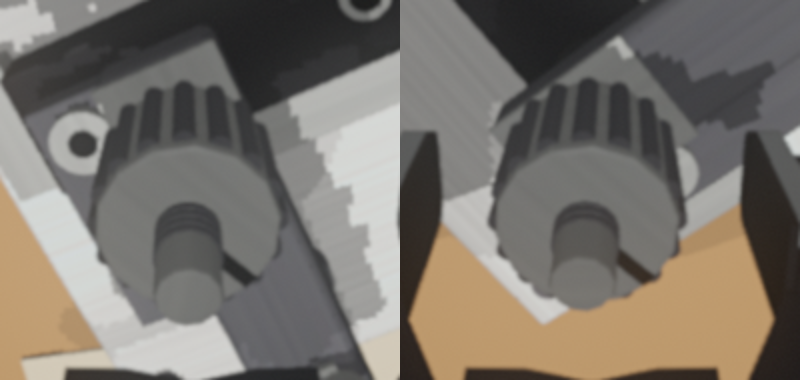

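The mark on the nut is in the same place relative to the gripper in both crops, so the nut turned 1.8 rad without slip. I'll recentre and turn the rest, to about 3.3 rad in all.

>>> move_arm(
  rows=[
    [[1,-1.5,0,0,0.5],[1,-1.5,0,0,-1],[1,-1.5,0,0,-1],[1,-1.5,0,0,-1],[1,-1.5,0,0,-1]],
  ],
)

```text
time_s: 18.48
eef_pos: [519.2, -95.0, 91.6]
ee_rot: [-0.004, 0.978, -0.206, -0.019]
force: [-9.8, 3.2, 10.4]
grip_width: 0.388
```

>>> move_arm(
  rows=[
    [[0,0,0,1.4,-1],[0,0,0,2.8,-1],[0,0,0,4.2,-1],[0,0,0,5.6,-1],[0,0,0,7.0,-1],[0,0,0,8.4,-1],[0,0,0,9.8,-1],[0,0,0,11.2,-1],[0,0,0,12.6,-1],[0,0,0,14.2,-1],[0,0,0,14.2,-1]],
  ],
)

```text
time_s: 19.85
eef_pos: [519.1, -94.9, 91.7]
ee_rot: [-0.01, -0.581, 0.814, 0.016]
force: [-1.5, 0.0, 2.2]
grip_width: 0.385
```

>>> move_arm(
  rows=[
    [[0,0,0,0,0.5],[0,0,0,0,0.5]],
  ],
)

```text
time_s: 20.1
eef_pos: [519.2, -94.9, 91.7]
ee_rot: [-0.01, -0.582, 0.813, 0.016]
force: [0.4, 0.3, -0.2]
grip_width: 0.75
```

```bash
python3 - <<'E'
from h import *
p,r,s=tool(); o,rj=jig(); print((p[:2]-o)@rj,p,s['force'],s['joints'].round(2))
b=snap('wrist','w8.png'); cv2.imwrite('pics/c4.png',b['color'])
for P in((0,-70,150),(90,-175,200)): print(go([*j2w(*P[:2]),P[2]]))
E
```

```text
[ -1.07163911 -69.1070694 ] [519.19296319 -94.87415556  91.69059507] [ 0.37940426  0.25581619 -0.19441109] [-0.4   0.5   1.64  0.    1.04  1.5 ]
([-0.0, 0.8, -58.3], 0)
([38.1, -130.1, -113.4], 0)
```

View pics/c4.png

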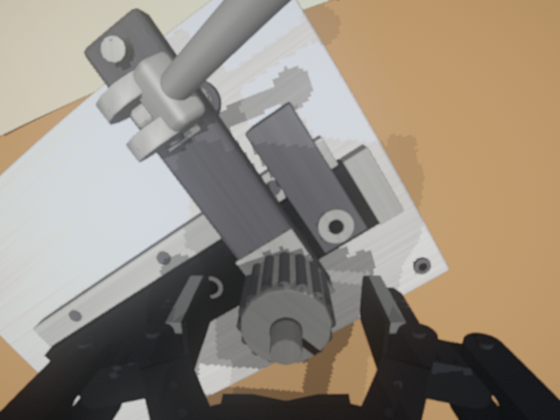

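The mark is again at the same place in the gripper (310,350), so the nut has turned 3.30 rad in total. Next I'll go behind the open lever.

>>> move_arm(
  rows=[
    [[0,0,0,0,1],[0,0,-30,0,1],[0,0,-80,0,1],[0,0,-120,-1.5,-1],[0,0,-120,-3,-1],[0,0,-120,-4.5,-1],[0,0,-120,-5.6,-1]],
  ],
)

```text
time_s: 21.02
eef_pos: [523.3, -96.6, 211.6]
ee_rot: [0.005, 0.793, -0.608, -0.018]
force: [0.4, -0.6, -1.1]
grip_width: 0.143
```

```bash
python3 - <<'E'
from h import *
for P in((90,-192,211),(90,-192,141)): print(go([*j2w(*P[:2]),P[2]],-75.5))
E
```

```text
([120.9, -86.3, -4.8], np.float64(0.08))
([122.6, -88.4, 65.2], np.float64(0.08))
```

>>> move_arm(
  rows=[
    [[40,-29,-4,0.1,-1],[80,-58,-4,0.1,-1],[121,-86,-4,0.1,-1],[121,-86,-4,0.1,-1],[122,-87,30,0.1,-1],[123,-88,65,0.1,-1],[123,-88,65,0.1,-1]],
  ],
)

```text
time_s: 21.9
eef_pos: [636.4, -190.5, 139.2]
ee_rot: [0.005, 0.79, -0.612, -0.021]
force: [0.4, 0.1, 0.1]
grip_width: -0.0
```

```bash
python3 - <<'E'
from h import *
p,r,s=tool(); o,rj=jig(); print((p[:2]-o)@rj,p,s['force'],s['joints'].round(2))
for y,t in((-169,135),(-143.5,155),(-113,168),(-96,173),(-79,180),(-55,177),(-29,167),(-14,156)): print(go([*j2w(90,y),t+8]))
E
```

```text
[  88.52063863 -191.02784382] [ 636.44529846 -190.49497621  139.22476286] [0.4121113  0.13983976 0.09617236] [-0.47  0.73  1.11 -0.    1.35  0.85]
([-22.1, -1.4, -3.2], 0)
([-48.1, -0.7, -22.5], 0)
([-79.0, -0.2, -34.7], 0)
([-96.1, -0.1, -39.3], 0)
([-113.3, 0.2, -45.8], 0)
([-137.2, 0.1, -42.2], 0)
([-162.9, -0.3, -31.5], 0)
([-177.6, -0.6, -20.1], 0)
```

>>> move_arm(
  rows=[
    [[-22,-1,-3,0,-1],[-48,-1,-22,0,-1],[-64,0,-29,0,-1],[-79,0,-35,0,-1],[-96,0,-39,0,-1],[-113,0,-46,0,-1],[-125,0,-45,0,-1],[-137,0,-42,0,-1],[-150,0,-38,0,-1],[-163,0,-31,0,-1],[-177,0,-20,0,-1],[-177,0,-18,0,-1]],
  ],
)

```text
time_s: 23.4
eef_pos: [592.2, -18.2, 160.6]
ee_rot: [0.006, 0.791, -0.612, -0.022]
force: [0.3, -0.4, 0.6]
grip_width: -0.002
```

```bash
python3 - <<'E'
from h import *
p,r,s=tool(); o,rj=jig(); print((p[:2]-o)@rj,p,s['force'],s['joints'].round(2))
print([go([*j2w(90,-14),z]) for z in(160,220)],go([*j2w(75,30),320]))
E
```

```text
[ 88.81150079 -13.17502314] [592.2190612  -18.22846652 160.63404674] [ 0.34503492 -0.38527807  0.62211218] [-0.23  0.55  1.36  0.01  1.28  1.08]
[([0.8, -1.2, 0.6], 0), ([-0.8, 0.9, -59.4], 0)] ([-47.6, 19.5, -157.5], 0)
```

>>> move_arm(
  rows=[
    [[0,0,-50,0,-1],[0,0,-110,0,-1],[-20,5,-157,0,-1],[-48,20,-157,0,-1],[-48,20,-157,0,-1],[-48,20,-157,0,-1]],
  ],
)

```text
time_s: 24.15
eef_pos: [567.6, 19.8, 318.8]
ee_rot: [0.006, 0.791, -0.612, -0.023]
force: [0.2, 0.0, -0.7]
grip_width: 0.002
```

```bash
python3 - <<'E'
from h import *
c=snap('wrist','w9.png')
for a in(0,.15,.3):
    t=np.radians(40)+a; print('lever',a,proj(c,[[*j2w(90,-70+95*np.cos(t)),86+95*np.sin(t)]]).round(1))
g=cv2.cvtColor(c['color'],cv2.COLOR_BGR2GRAY); A,B=proj(c,[[*j2w(-20,100),32],[*j2w(-20,-30),32]])
e=[]
for u in np.linspace(A[0],B[0],30).astype(int):
    v0=int(A[1]+(u-A[0])/(B[0]-A[0])*(B[1]-A[1])); e.append((u,v0-12+np.argmax(np.diff(g[v0-12:v0+12,u].astype(int)))+.5))
X=toj(c,e,32); f=np.polyfit(X[:,1],X[:,0],1); print('edge',f, abs(np.polyval(f,X[:,1])-X[:,0]).max()); print('end pred',proj(c,[[*j2w(0,120),32]]))
a=proj(c,[[*j2w(0,120),32]])[0]; v=int(a[1]); col=g[v-3:v+4,int(a[0])-15:int(a[0])+15].mean(0); print('end obs',int(a[0])-15+np.argmin(np.diff(col))+.5)
E
```

```text
lever 0 [[322.4 172.2]]
lever 0.15 [[335.3 175. ]]
lever 0.3 [[350.6 177.5]]
edge [ 1.16669261e-03 -2.04217957e+01] 1.0003213867112315
end pred [[218.67828608 222.99831757]]
end obs 218.5
```

View pics/w9.png

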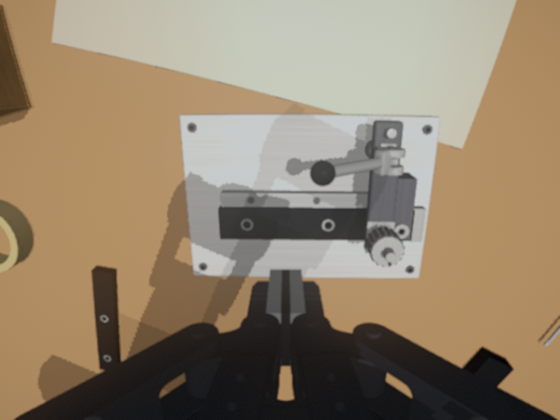

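The ball is at (323,172), and closed predicts (322.4,172.2). The rail edge is at x −20.4 with a slope of 0.001, and its end is exactly at +120. I'm handing in.

```bash
python3 -c "
from rig import ctrl; print(ctrl.finish_job())"
```

```text
the job is handed in; nothing more can be done
None
```

The job is done and handed in at about 24 s of the 72 s allowed. I flipped the lever open, pushed the rail flat against the fence (about 13 N) and then up to the end stop (about 24 N). I screwed the nut down about 3.3 rad and flipped the lever closed.

**Last checks, from the wrist camera:**
- **Lever:** the ball was at pixel (323,172), and fully closed predicts (322,172).
- **Rail:** its front edge measured x −20.4 mm (home is −20 mm), 0.001 rad off parallel to the fence. Its end was at the predicted +120 mm.
- **Nut:** the mark kept its place in the gripper throughout, so it did not slip. I had to regrip once because the side load had reached 18 N.
- **Robot:** it ended clear of everything. I came near none of the bystanders, but did not measure whether they stayed put.

**Not measured:** the force of the pad on the rail. From the nut's turn and the range of possible starting angles, I estimate 20–45 N, against the 10–50 N wanted.

**Disagreements:** the first two overview estimates of the jig differed by about 8 mm, and a first fit from the wrist picture was thrown off by the sheet of paper. I replaced them with a clean edge fit. Small offsets of 1–2 mm from the calibration remained. The tool also picked up a tilt of about 2 degrees during the pushes, which had no visible effect.

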